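# Draw up a turnbuckle clamp on a soldering block

## Robot

A 6-joint arm with a two-finger parallel gripper is mounted at the origin on a cart in front of the work surface, level with it; the furniture and walls round the work are solid. World frame = base frame: x ahead of the robot, y to its left, z up, the work surface at z = 0. Lengths are in mm, angles in degrees, forces in N, time in s.
With the tool pointing down it reaches from about 350 to 850 mm from the base axis. Payload 8.1 kg.
Tool frame: the origin (TCP) lies midway between the tips of the shut fingers; the grasp point (between the pads) lies 19 mm behind it; z points along the fingers, y is the line along which they close (so a half turn about z gives the same grasp; the last joint's range is limited). The gripper opens to 85 mm and grips with 20 to 120 N. Pads are 22 mm wide; open, the fingers measure 114 mm over their backs; the gripper's body (76 mm by 85 mm) begins 54 mm behind the grasp point. The pads swing forward as they close: fully open they stand 13 mm farther back than shut.
Start: joints at [-70.955, 7.471, 85.268, -0, 87.261, -4.893], TCP at [243.47, -548.386, 231.292] pointing down, gripper open.
Joint ranges: [-169.43, 169.43], [-51.17, 129.36], [1.28, 143.12], [-76.62, 256.62], [0, 156.53], [-152.29, 152.29]. Speed limits (degrees/s): [136.94, 136.94, 159.86, 180, 180, 180].

## Interface

Orientations are given as [roll, pitch, yaw] about the fixed x, y, z axes, in that order (R = Rz(yaw) Ry(pitch) Rx(roll)).
In Python, from bench import r gives the robot as it stands. The module is installed in compiled form; this text tells all that it offers.
- The arm moves only by the tool jog_arm, never from a script. Its argument "rows" is a list of rows, each a list of 2 entries, a list of its own where there are three numbers: the shift along the tool's x, y, z in mm, then the turn, a rotation vector about the tool's x, y, z in rad. A call has 1 to 10 rows; each row is the pose to reach, as a shift and turn from the pose commanded when the call began, along the tool's axes at that moment; what a row does not reach only later rows make up. A row lasts 1/10 s, in which the tool goes at most 50 mm and 8.59 degrees, less where a joint would pass 70% of its speed; a pose out of reach is approached as far as the arm can. A call with a gripper value outside its range is refused whole. "grip" is the finger opening in mm, from 0 to 85.4, set as the call begins (left out, the last holds). The fingers move at their own pace and stop on an object; "force" is the grip in N (left out, the last holds). Time passes only in rows, so rows that repeat a pose let the fingers close. It gives the time, the measured TCP pose, the force, the opening and the grip force at its end, in the units of the state.
- r.sense(): the state, without advancing time (a new reading comes with each control period).
- r.snapshot(name): name is "scene" or "side" or "wrist"; returns (picture, depth): 420x560x3 uint8, blue, green, red; 420x560 float32, mm along the optical axis (not along the pixel's ray), 0 where there is no reading.
- r.camera_params(name): a dict with "fx", "fy", "cx", "cy" (pixels), "pose" (4x4, takes a point from camera to world coordinates); the wrist camera has in their place "tool_from_camera" (4x4, takes a point from camera to tool coordinates, whose origin is the TCP and whose axes are the flange's). Camera axes: x right, y down, z forward; pixel columns grow to the right and rows downward; lengths in mm; the calibration is good to about 2 mm. A picture is of the moment at which its call begins: read the wrist's pose just before it. camera_params takes no time and is no camera call.
- r.hand_in(): hands the job in; it is judged then, once.
The state is a dict: "time": time; "joint_pos": joint angles; "qd": joint speeds; "joint_efforts": joint torques, N m; "tool_pos": TCP position; "tcp_rot": TCP orientation; "ft_force": force on the tool from outside, world axes, zero at the start; "wrist_torque": the same for the moment, N m; "finger_gap": finger opening in mm; "grip_force": force on a finger pad.
Only numpy, scipy, OpenCV 4.12 (cv2) and the standard library are available. Lean on these libraries where they do the work, as an engineer would, in place of code of your own. Each camera call takes 0.05 s, during which the arm holds its last target. There are 200 camera calls.

## Task

The honeycomb soldering block lies loose between the open jaws of the small turnbuckle clamp. Push the bars of the turnbuckle's middle body round, their tops going over towards the block, so that both jaws draw in together, and keep on until the thread comes to its stop and the block is held squarely with both sprung pads pressed back. Let go of the clamp and leave the other things on the bench where they are.

Things in the scene. Friction and masses are not known exactly. Their poses are not given: they have to be found in the camera images.
- clamp: grey base plate of the clamp, fixed to the bench, 165 (x: -62 to +103) x 164 (y) x 12 mm thick; origin on its underside, z up. +x points from the turnbuckle to the soldering block's place, +y to the left jaw. A dark steel jaw at either end; the lugs over the turnbuckle's axis are 87 mm high, inner faces at y = +-57 mm when open, +-37 mm when closed; the rest is under 45 mm high
- turnbuckle_center (a point): middle of the turnbuckle's body, on its axis (along the clamp's y), 70 mm above the bench, at x = -45 mm in the clamp. The brass body is 72 mm long, 30 mm thick at most; from its middle stand six steel bars, 8 mm thick, 60 degrees apart and square to the axis, each with a 13 mm ball at its end, ball centres 50 mm from the axis
- turnbuckle (a joint): turn of the body, rad: 0 jaws open, 4.875 thread stop, jaws in; grows as its top moves towards the clamp's +x. At 0 two bars are at 30 degrees either side of upright. Draws each jaw in 4 mm per rad. Turning takes 0.15 N m of friction, plus up to 0.07 once the pads bear (from about 4.0 rad). It stays where left. A bar leaning 40 degrees or more towards a level push can bind
- pad_left (a joint): how far the sprung wooden pad of the left (+y) jaw is pressed back into its jaw, m: 0 free, about 0.0035 at the thread stop with the block held, 0.005 at most; spring 2.5 N/mm
- pad_right (a joint): the same for the right (-y) jaw
- soldering_block: brown-grey perforated block, 83 (its y) x 53 (its x) x 16 mm, loose on the base plate between the pads; origin under its centre; its long sides face the pads, so its y lies along the clamp's x and 53 mm runs from pad to pad
- pad_left_face (a point): centre of the gripping face of the left (+y) pad, at x = +60 mm and 26 mm high in the clamp; the pad is wooden, 72 mm long in x, 26 mm high; the two faces are 84 mm apart when fully open
- pad_right_face (a point): the same for the right (-y) pad
- solder_board: loose flat square fibre board 130 x 145 x 9 mm; origin under its centre (bystander)
- scriber: scriber with a dark handle, 130 mm long, 10 mm thick, lying in front of the clamp (bystander)
- pliers: black-handled pliers, 144 mm long, lying flat (bystander); origin under the middle
- dapping_cube: steel cube with round hollows, 43 mm (bystander); origin under the centre
- solder_box: small wooden sliding-lid box 40 x 62 x 24 mm, on the solder board (bystander); origin under the centre
- needle_file: needle file with wooden handle, 145 mm (bystander)
- flux_pot: round dark pot, 50 mm diameter, 27 mm tall (bystander); origin under the centre

How it is judged:
By the outcome, as a careful person would: the job done as asked, in the order asked, and still so for the second after the job is handed in, with the robot touching nothing.
It also fails if it takes over 51 s, if anything falls off the work surface, if the arm or the gripper's body presses on something with over 40 N, if the wrist force passes 120 N, or if a joint passes its speed limit or range.

## Working session

There is one attempt and no reset: what is moved stays moved. The work goes in short steps, Python scripts to look and compute and a tool call to move; the robot and the scene stay as the last step left them, time stands still between calls to the robot, and variables do not carry over. Pictures are saved under pics/ and viewed, at most 10 in all, crops included, and the job is handed in when it is done.

Besides the shell and the picture viewer there is one more tool, called after "Request:" as name(argument=value, ...) on one line, values as JSON. jog_arm: Moves the arm, as the interface text tells. Its arguments: {"type":"object","properties":{"rows":{"type":"array"},"grip":{"type":"number"},"force":{"type":"number"}},"required":["rows"]}

```bash
mkdir -p pics
python3 - <<'E'
from bench import r
import cv2,numpy as np
s=r.sense();print(s['time'],s['tool_pos'],s['tcp_rot'])
for n in("scene","side"):
    p,d=r.snapshot(n);cv2.imwrite(f"pics/{n}0.png",p);np.save(f"pics/{n}0.npy",d)
    c=r.camera_params(n);print(n,{k:np.round(v,3).tolist() for k,v in c.items()})
print({k:np.round(v,3).tolist() for k,v in r.camera_params("wrist").items()})
E
```

```text
0.0 [ 243.26574605 -547.86599015  230.24471355] [-1.79894372e+02 -8.69099308e-03  2.39352981e+01]
scene {'fx': 487.943, 'fy': 487.943, 'cx': 279.228, 'cy': 208.132, 'pose': [[-0.712, -0.425, 0.559, -231.89], [-0.702, 0.436, -0.564, 517.293], [-0.004, -0.793, -0.609, 884.517], [0.0, 0.0, 0.0, 1.0]]}
side {'fx': 456.651, 'fy': 456.651, 'cx': 270.806, 'cy': 212.803, 'pose': [[0.96, -0.118, 0.254, 211.755], [-0.28, -0.381, 0.881, -1254.486], [-0.007, -0.917, -0.399, 530.445], [0.0, 0.0, 0.0, 1.0]]}
{'fx': 350.56, 'fy': 350.56, 'cx': 283.268, 'cy': 201.912, 'tool_from_camera': [[0.0, -0.959, -0.284, 71.043], [1.0, 0.0, 0.0, -0.348], [0.0, -0.284, 0.959, -141.661], [0.0, 0.0, 0.0, 1.0]]}
```

View pics/scene0.png

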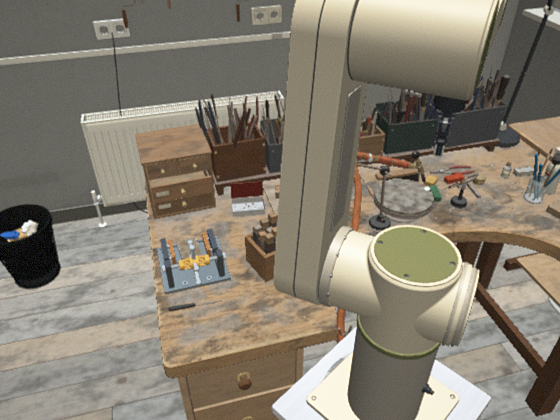

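View pics/side0.png

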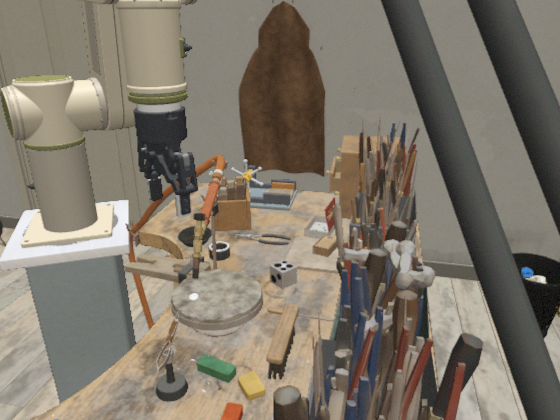

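The scene picture shows the clamp at about (195,260), with its brass body at (195,262), and the scriber at (182,307). In the side picture the clamp is at about (270,190). I'll crop both and compute world points.

```bash
cat > h.py <<'E'
from bench import r
import numpy as np
def pts(n,d,T=None):
    c=r.camera_params(n); v,u=np.mgrid[:420,:560]
    P=np.stack([(u-c['cx'])/c['fx']*d,(v-c['cy'])/c['fy']*d,d],-1)
    T=c['pose'] if T is None else T
    return P@T[:3,:3].T+T[:3,3]
def proj(n,X):
    c=r.camera_params(n);T=np.linalg.inv(c['pose']);p=np.atleast_2d(X)@T[:3,:3].T+T[:3,3]
    return np.c_[p[:,0]/p[:,2]*c['fx']+c['cx'],p[:,1]/p[:,2]*c['fy']+c['cy']]
E
python3 - <<'E'
import cv2
from h import *
d=np.load('pics/scene0.npy');W=pts('scene',d);p=cv2.imread('pics/scene0.png')
for uv in [(163,268),(195,262),(228,273),(170,292),(185,248),(182,307),(205,350)]:print(uv,W[uv[1],uv[0]].round(0))
a=cv2.resize(p[215:320,140:280],None,fx=5,fy=5,interpolation=cv2.INTER_CUBIC)
cv2.imwrite('pics/a.png',a)
q=cv2.imread('pics/side0.png');b=cv2.resize(q[140:245,205:345],None,fx=5,fy=5,interpolation=cv2.INTER_CUBIC)
cv2.imwrite('pics/b.png',b)
E
```

```text
(163, 268) [541. 125.  78.]
(195, 262) [502.  61.  80.]
(228, 273) [474. -11.  11.]
(170, 292) [530. 126.   5.]
(185, 248) [611.  17.  27.]
(182, 307) [468. 135.   9.]
(205, 350) [343. 168.  -3.]
```

View pics/a.png

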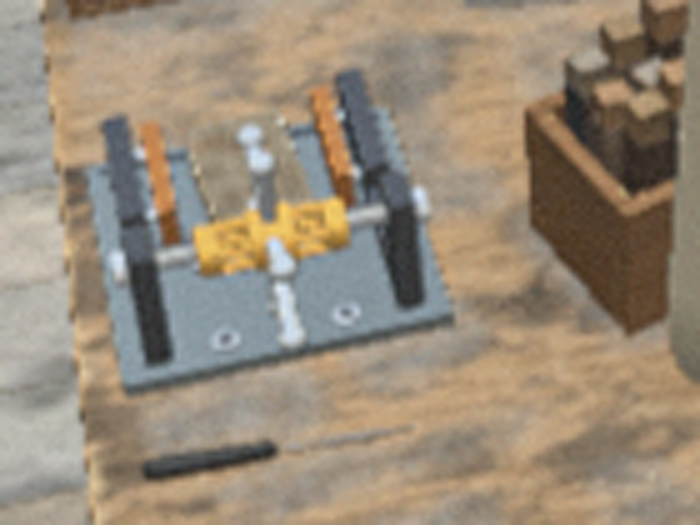

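View pics/b.png

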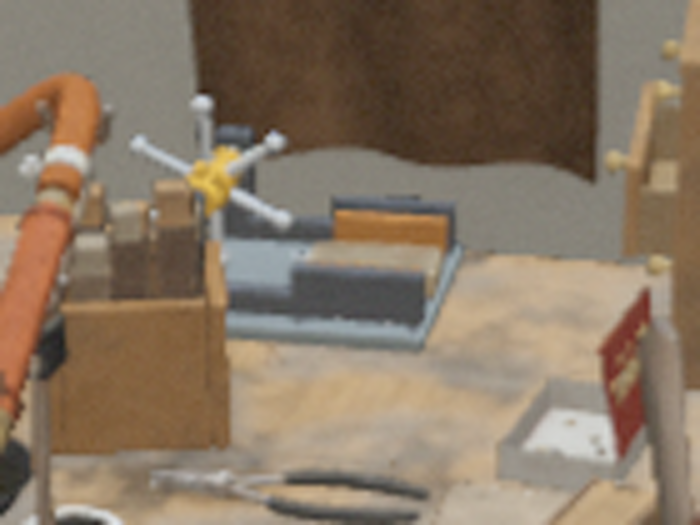

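The scene crop shows the plate's near-left corner at (125,385), its near-right corner at (453,315) and its far-left corner at (90,168), with balls at (250,132), (260,160), (283,262) and (290,338). The side crop shows balls at (202,105), (138,143), (275,140) and (285,220). I'll solve for the clamp pose and the bar phase.

Run:
```python
from h import *
from scipy.optimize import least_squares
def ray(n,u,v,z):
    c=r.camera_params(n);T=c['pose'];g=T[:3,:3]@[(u-c['cx'])/c['fx'],(v-c['cy'])/c['fy'],1];return T[:3,3]+g*(z-T[2,3])/g[2]
Z=lambda x,y:(140+x/5,215+y/5)
nl,nr,fl=[ray('scene',*Z(*q),12) for q in[(123,380),(453,314),(90,168)]]
print(nl,nr,fl,np.hypot(*(nl-nr)[:2]),np.hypot(*(nl-fl)[:2]))
e=nl-nr;yaw=np.arctan2(e[1],e[0])-np.pi/2;f=fl-nl;print(np.degrees(yaw),np.degrees(np.arctan2(f[1],f[0])))
yaw=(yaw+np.arctan2(f[1],f[0]))/2
R=np.array([[np.cos(yaw),-np.sin(yaw),0],[np.sin(yaw),np.cos(yaw),0],[0,0,1]])
O=np.mean([nl-R@[-62,82,12],nr-R@[-62,-82,12],fl-R@[103,82,12]],0);print('O',O,np.degrees(yaw))
W=pts('scene',np.load('pics/scene0.npy'))
L=(W-O)@R
S=lambda n:(140,215) if n=='scene' else (205,140)
for n,l in(('scene',[(250,132),(260,160),(283,262),(290,338)]),('side',[(202,105),(138,143),(275,140),(285,220)])):
    c=r.camera_params(n);T=c['pose'];o=S(n)
    for q in l:
        u,v=o[0]+q[0]/5,o[1]+q[1]/5
        g=R.T@(T[:3,:3]@[(u-c['cx'])/c['fx'],(v-c['cy'])/c['fy'],1]);p=R.T@(T[:3,3]-O)
        X=p-g*p[1]/g[1]; a=np.degrees(np.arctan2(X[0]+45,X[2]-70));print(n,q,X.round(1),'rad',np.hypot(X[0]+45,X[2]-70).round(1),'ang from up',a.round(1))
print('C',O+R@[-45,0,70])
```

```text
[536.25392825 135.80875278  12.        ] [455.9172457   -4.28918293  12.        ] [675.26101811  59.96323019  12.        ] 161.497412217992 158.3525002281051
-29.831352367249735 -28.61791590284791
O [548.57462846  36.55582091   0.        ] -29.224634135048824
scene (250, 132) [23.   0.  81.2] rad 68.9 ang from up 80.6
scene (260, 160) [-40.4   0.  117.3] rad 47.6 ang from up 5.6
scene (283, 262) [-114.6    0.   120.8] rad 86.2 ang from up -53.9
scene (290, 338) [-72.8   0.   30.7] rad 48.1 ang from up -144.8
side (202, 105) [-44.1   0.  118.8] rad 48.8 ang from up 1.1
side (138, 143) [-86.1   0.   91.7] rad 46.5 ang from up -62.2
side (275, 140) [ 1.6  0.  99.4] rad 55.1 ang from up 57.8
side (285, 220) [ 7.1  0.  47.9] rad 56.6 ang from up 113.0
C [509.30257753  58.52639249  70.        ]
```

Run:
```python
import cv2
from h import *
yaw=np.radians(-29.2);R=np.array([[np.cos(yaw),-np.sin(yaw),0],[np.sin(yaw),np.cos(yaw),0],[0,0,1]]);O=np.array([548.6,36.6,0])
for ph in(0,30):
  A=np.radians(ph+60*np.arange(6));B=np.c_[-45+50*np.sin(A),0*A,70+50*np.cos(A)]@R.T+O
  for n,o in(('scene',(140,215)),('side',(205,140))):
    print(ph,n,((proj(n,B)-o)*5).round(0).tolist())
d=np.load('pics/scene0.npy');L=(pts('scene',d)-O)@R
m=(abs(L[...,1])<9)&(L[...,2]>30)&(d>0)&(abs(L[...,0]+45)<65)
for v,u in np.argwhere(m)[::3]:print((u-140)*5,(v-215)*5,L[v,u].round(0).astype(int).tolist(),end='; ')
```

```text
0 scene [[261.0, 162.0], [254.0, 143.0], [265.0, 218.0], [284.0, 314.0], [292.0, 340.0], [280.0, 264.0]]
0 side [[201.0, 103.0], [270.0, 146.0], [271.0, 223.0], [205.0, 256.0], [138.0, 214.0], [134.0, 138.0]]
30 scene [[255.0, 139.0], [258.0, 172.0], [275.0, 269.0], [290.0, 340.0], [288.0, 312.0], [270.0, 208.0]]
30 side [[240.0, 116.0], [281.0, 186.0], [243.0, 249.0], [167.0, 243.0], [126.0, 175.0], [162.0, 111.0]]
250 125 [4, 0, 102]; 250 130 [-4, 1, 105]; 240 135 [-2, 6, 102]; 255 135 [-6, -1, 103]; 245 140 [-7, 4, 102]; 260 140 [-3, -3, 98]; 250 145 [-9, 2, 101]; 245 150 [-9, 5, 98]; 260 150 [-8, -2, 95]; 255 155 [-47, 2, 127]; 270 155 [-44, -5, 123]; 260 160 [-51, 0, 126]; 250 165 [-47, 5, 121]; 265 165 [-52, -1, 124]; 255 170 [-51, 3, 121]; 270 170 [-51, -3, 119]; 260 175 [-50, 1, 117]; 250 180 [-19, 5, 88]; 265 180 [-49, -1, 112]; 260 185 [-46, 2, 107]; 255 190 [-44, 4, 102]; 270 190 [-45, -2, 101]; 265 195 [-50, 1, 104]; 255 200 [-27, 5, 81]; 270 200 [-46, -2, 97]; 260 205 [-44, 3, 93]; 275 205 [-46, -4, 93]; 250 210 [-34, 8, 81]; 265 210 [-45, 1, 90]; 280 210 [-42, -6, 85]; 
[... 510 characters left out ...]
 96]; 295 255 [-55, -9, 67]; 270 260 [-75, 4, 86]; 285 260 [-92, -2, 100]; 260 265 [-56, 8, 66]; 275 265 [-88, 2, 94]; 290 265 [-91, -4, 95]; 270 270 [-87, 5, 91]; 285 270 [-90, -2, 92]; 270 275 [-88, 5, 89]; 285 275 [-91, -1, 90]; 275 280 [-94, 4, 91]; 270 285 [-40, 4, 36]; 285 285 [-65, -2, 59]; 280 290 [-68, 1, 58]; 275 295 [-65, 4, 53]; 290 295 [-69, -3, 56]; 285 300 [-67, -1, 51]; 285 305 [-74, 0, 54]; 285 310 [-78, 1, 55]; 285 315 [-73, 1, 47]; 280 320 [-77, 4, 48]; 295 320 [-77, -3, 46]; 290 325 [-83, 0, 50]; 290 330 [-82, 0, 46]; 280 335 [-82, 5, 44]; 295 335 [-87, -2, 47]; 280 340 [-87, 5, 45]; 295 340 [-86, -2, 42]; 280 345 [-86, 6, 41]; 295 345 [-91, -1, 44]; 290 350 [-89, 2, 40];
```

Run:
```python
from h import *
a=np.array([243,-548]);b=np.array([483,73]);t=(b-a)/np.linalg.norm(b-a)
for n in('scene','side'):
  d=np.load(f'pics/{n}0.npy');W=pts(n,d)[d>0];q=W[:,:2]-a;s=q@t;l=q[:,1]*t[0]-q[:,0]*t[1]
  for s0 in range(0,760,60):
    for l0 in range(-180,180,60):
      m=(s>s0)&(s<s0+60)&(l>l0)&(l<l0+60)&(W[:,2]<1000)
      if m.sum()>3 and np.percentile(W[m,2],98)>70: print(n,s0,l0,np.percentile(W[m,2],98).round(),end='; ')
  print()
```

```text
scene 0 -60 382.0; scene 0 0 392.0; scene 0 60 626.0; scene 0 120 635.0; scene 60 -60 214.0; scene 60 0 298.0; scene 60 120 649.0; scene 120 -60 235.0; scene 180 -60 258.0; scene 240 -60 250.0; scene 240 0 240.0; scene 240 60 197.0; scene 300 60 174.0; scene 420 -60 143.0; scene 420 0 136.0; scene 480 -60 123.0; scene 480 0 126.0; scene 540 -60 84.0; scene 600 -120 103.0; scene 600 -60 87.0; scene 660 -120 98.0; scene 660 -60 115.0; scene 660 0 94.0; scene 720 -60 86.0; 
side 0 -60 548.0; side 0 0 341.0; side 0 60 551.0; side 60 -60 218.0; side 120 -60 242.0; side 180 -60 262.0; side 240 -60 249.0; side 240 0 238.0; side 240 60 187.0; side 300 60 151.0; side 300 120 127.0; side 360 -60 83.0; side 360 0 83.0; side 420 -120 86.0; side 420 -60 140.0; side 420 0 134.0; side 480 -60 117.0; side 540 -60 86.0; side 600 -120 103.0; side 600 -60 121.0; side 660 -60 119.0; side 660 0 98.0; side 720 -60 86.0;
```

Request:
jog_arm(rows=[[[0,0,-50],[0,0,0]],[[0,0,-100],[0,0,0]],[[0,0,-130],[0,0,-0.1]],[[31,-31,-130],[0,0,-0.24]],[[62,-62,-130],[0,0,-0.38]],[[93,-93,-130],[0,0,-0.52]],[[124,-124,-130],[0,0,-0.66]],[[155,-155,-130],[0,0,-0.8]],[[186,-186,-130],[0,0,-0.94]],[[217,-217,-130],[0,0,-1.08]]], grip=0)

```text
time: 1.1
tool_pos: [353.9, -260.2, 360.9]
tcp_rot: [-180.0, -0.0, 86.1]
ft_force: [1.0, 1.1, 0.5]
finger_gap: 0.4
grip_force: 0.0
```

Request:
jog_arm(rows=[[[43,13,0],[0,0,-0.14]],[[86,26,0],[0,0,-0.28]],[[129,39,0],[0,0,-0.42]],[[172,53,0],[0,0,-0.56]],[[215,66,0],[0,0,-0.7]],[[258,79,0],[0,0,-0.84]],[[301,92,0],[0,0,-0.98]],[[343,105,0],[0,0,-1.133]],[[343,105,50],[0,0,-1.133]],[[343,105,100],[0,0,-1.133]]])

```text
time: 2.1
tool_pos: [484.7, 74.1, 261.2]
tcp_rot: [179.9, 0.2, 150.9]
ft_force: [0.3, 0.2, -1.5]
finger_gap: -0.1
grip_force: 0.0
```

Run:
```python
import cv2
from h import *
s=r.sense();print(s['tool_pos'],s['tcp_rot'],s['joint_pos'])
p,d=r.snapshot('wrist');np.save('pics/w.npy',d);cv2.imwrite('pics/w.png',p)
```

```text
[484.65812095  74.11832668 261.24451777] [1.79894307e+02 1.68648995e-01 1.50940349e+02] [ 2.69982734e+00 -1.05787940e+01  9.98839342e+01  1.09814069e-03
  9.04958316e+01 -5.82406660e+01]
```

View pics/w.png

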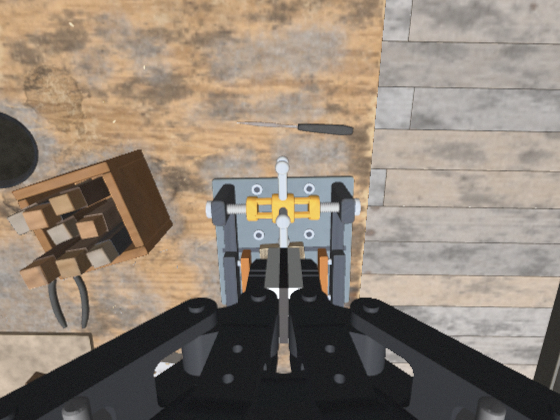

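The wrist view shows the clamp square in the image. The brass body is at (283,208), the upright bar's ball at (283,222), the rear ball at (283,163), and the shut fingertips at (284,255), in line with the bars. I'll check the offsets in tool coordinates from the depth.

Run:
```python
import cv2
from h import *
d=np.load('pics/w.npy');p=cv2.imread('pics/w.png');P=pts('wrist',d,r.camera_params('wrist')['tool_from_camera'])
h=cv2.cvtColor(p,cv2.COLOR_BGR2HSV);m=(h[...,0]>18)&(h[...,0]<30)&(h[...,1]>150)&(h[...,2]>150);m[:190]=0;m[230:]=0;m[:,:235]=0;m[:,335:]=0
q=P[m];print('brass x',np.percentile(q[:,0],[3,97]),'y',np.percentile(q[:,1],[3,97]),'z',np.percentile(q[:,2],[3,50]))
for uv in[(283,222),(283,163),(283,170),(228,193),(228,220),(338,193),(338,220),(213,210),(351,210),(284,258)]:print(uv,P[uv[1],uv[0]].round(1))
```

```text
brass x [-40.22879263 -17.9654762 ] y [-34.91828201  31.98900868] z [179.28996638 183.60795716]
(283, 222) [-26.7  -1.  136.2]
(283, 163) [ 17.8  -1.  167.6]
(283, 170) [ 11.8  -1.  165.8]
(228, 193) [-21.  -57.9 208.7]
(228, 220) [-59.5 -63.4 233.7]
(338, 193) [-19.1  54.8 201.7]
(338, 220) [-60.1  61.7 235.6]
(213, 210) [-29.1 -67.7 176.4]
(351, 210) [-29.   63.8 176.1]
(284, 258) [ 12.3  -0.5 -14. ]
```

Request:
jog_arm(rows=[[[0,0,45],[0,0,0]],[[0,-1,90],[0,0,0]],[[0,-1,130],[0,0,0]],[[0,-1,157],[0,0,0]],[[0,-1,157],[0,0,0]],[[-4,-1,157],[0,0,0]],[[-8,-1,157],[0,0,0]],[[-12,-1,157],[0,0,0]],[[-16,-1,157],[0,0,0]],[[-19,-1,157],[0,0,0]]])

```text
time: 3.15
tool_pos: [500.4, 62.3, 105.3]
tcp_rot: [179.9, 0.0, 150.7]
ft_force: [-2.5, 2.3, 1.7]
finger_gap: 0.3
grip_force: 1.7
```

Request:
jog_arm(rows=[[[-4,0,0],[0,0,0]],[[-8,0,0],[0,0,0]],[[-12,0,0],[0,0,0]],[[-16,0,0],[0,0,0]],[[-20,0,0],[0,0,0]],[[-22.5,0,0],[0,0,0]],[[-22.5,0,0],[0,0,0]]])

```text
time: 3.85
tool_pos: [519.4, 50.8, 104.1]
tcp_rot: [-180.0, 0.0, 150.7]
ft_force: [-2.4, 0.4, 1.7]
finger_gap: -0.0
grip_force: 1.1
```

Run:
```python
import cv2
from h import *
s=r.sense();print(s['tool_pos'],s['ft_force'])
p,d=r.snapshot('side');q=r.snapshot('wrist')[0]
b=cv2.resize(p[140:220,215:315],(700,560),interpolation=cv2.INTER_CUBIC);cv2.imwrite('pics/c.png',b)
cv2.imwrite('pics/w2.png',q)
```

```text
[519.37955434  50.81325585 104.10685603] [-2.43563682  0.44116979  1.65076786]
```

View pics/c.png

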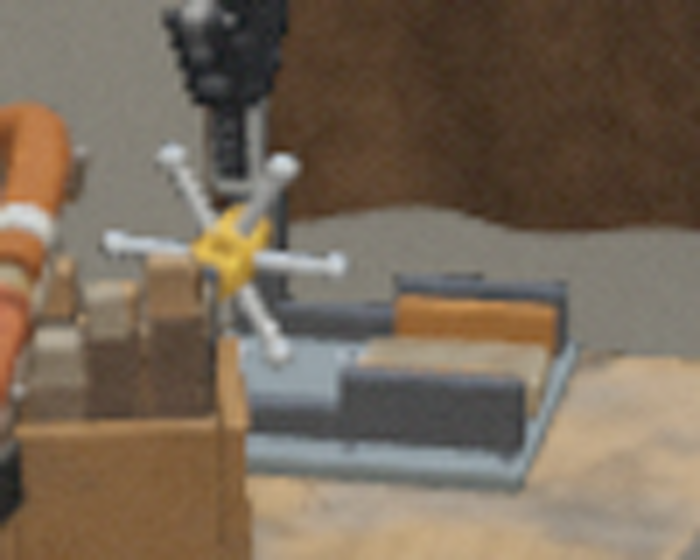

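The side crop shows the pushed bar leaning about 38° towards the block, with its ball at (283,165), and the next bar about 22° back, with its ball at (168,155). The finger is in the pocket between them. Now the push cycle can repeat.

Request:
jog_arm(rows=[[[0,0,-32],[0,0,0]],[[2,0,-32],[0,0,0]],[[40,0,-32],[0,0,0]],[[53,0,-32],[0,0,0]],[[53,0,-10],[0,0,0]],[[53,0,0],[0,0,0]],[[48,0,0],[0,0,0]],[[43,0,0],[0,0,0]],[[38,0,0],[0,0,0]],[[33,0,0],[0,0,0]]])

```text
time: 4.95
tool_pos: [491.5, 67.4, 105.4]
tcp_rot: [179.9, 0.0, 150.7]
ft_force: [-3.6, 2.9, 2.8]
finger_gap: -0.7
grip_force: 2.2
```

Request:
jog_arm(rows=[[[-5,0,0],[0,0,0]],[[-10,0,0],[0,0,0]],[[-15,0,0],[0,0,0]],[[-20,0,0],[0,0,0]],[[-25,0,0],[0,0,0]],[[-30,0,0],[0,0,0]],[[-33,0,0],[0,0,0]],[[-33,0,0],[0,0,0]]])

```text
time: 5.75
tool_pos: [519.2, 50.8, 103.9]
tcp_rot: [-180.0, -0.0, 150.7]
ft_force: [-3.3, 0.4, -0.3]
finger_gap: 0.2
grip_force: 1.0
```

```bash
cat > ph.py <<'E'
# bar phase: bright steel pixels' angles about the axis, from side depth
from h import *
import sys,cv2
yaw=np.radians(-29.2);R=np.array([[np.cos(yaw),-np.sin(yaw),0],[np.sin(yaw),np.cos(yaw),0],[0,0,1]]);O=np.array([548.6,36.6,0])
p,d=r.snapshot('side');L=(pts('side',d)-O)@R
x=L[...,0]+45;z=L[...,2]-70;rr=np.hypot(x,z)
m=(d>0)&(abs(L[...,1])<11)&(rr>22)&(rr<58)&(p.min(2)>110)
a=np.arctan2(x,z)[m];print('n',m.sum(),'phase mod 60 (deg):',(np.degrees(np.angle(np.exp(6j*a).sum()))/6).round(1),'conc',abs(np.exp(6j*a).mean()).round(2))
# pad gap: orange pad pixels, jaw faces
h=cv2.cvtColor(p,cv2.COLOR_BGR2HSV);k=(h[...,0]>5)&(h[...,0]<18)&(h[...,1]>150)&(L[...,2]>15)&(L[...,2]<45)&(abs(L[...,0]-60)<34)&(L[...,1]>10)&(L[...,1]<60)
print('left pad face y',np.median(L[k][:,1]) if k.any() else None,k.sum())
s=r.sense();print(s['time'],s['tool_pos'].round(1),s['ft_force'].round(1))
E
python3 ph.py
```

```text
n 165 phase mod 60 (deg): -27.0 conc 0.79
left pad face y 36.00932144171068 72
5.8 [519.3  50.9 104.1] [-1.1  0.4 -0.4]
```

Request:
jog_arm(rows=[[[0,0,-32],[0,0,0]],[[2,0,-32],[0,0,0]],[[40,0,-32],[0,0,0]],[[53,0,-32],[0,0,0]],[[53,0,-10],[0,0,0]],[[53,0,0],[0,0,0]],[[48,0,0],[0,0,0]],[[43,0,0],[0,0,0]],[[38,0,0],[0,0,0]],[[33,0,0],[0,0,0]]])

```text
time: 6.8
tool_pos: [491.5, 67.4, 105.4]
tcp_rot: [179.9, 0.0, 150.7]
ft_force: [-3.3, 3.0, 2.1]
finger_gap: -0.2
grip_force: 2.2
```

Request:
jog_arm(rows=[[[-5,0,0],[0,0,0]],[[-10,0,0],[0,0,0]],[[-15,0,0],[0,0,0]],[[-20,0,0],[0,0,0]],[[-25,0,0],[0,0,0]],[[-30,0,0],[0,0,0]],[[-33,0,0],[0,0,0]],[[-33,0,0],[0,0,0]]])

```text
time: 7.6
tool_pos: [519.2, 50.8, 103.9]
tcp_rot: [-180.0, -0.0, 150.7]
ft_force: [-2.7, 1.2, 0.5]
finger_gap: -0.2
grip_force: 1.1
```

```bash
python3 ph.py
python3 - <<'E'
import cv2
from h import *
cv2.imwrite('pics/w3.png',r.snapshot('wrist')[0])
E
```

```text
n 164 phase mod 60 (deg): -27.0 conc 0.79
left pad face y 31.981732099870193 63
7.65 [519.3  50.9 104.1] [-2.3  0.2  0.5]
```

View pics/w3.png

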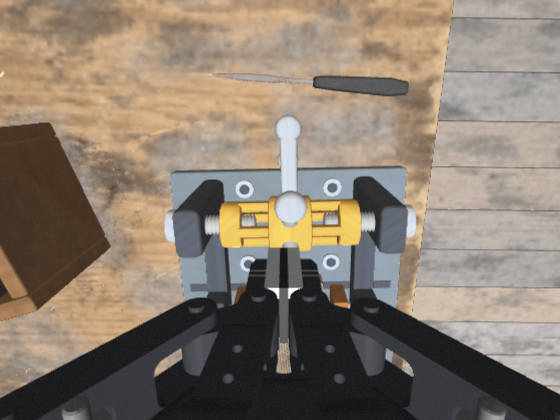

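The wrist view shows the finger in the pocket, with the next bar's ball at (290,207) and the one after at (288,128). Each lug has moved in, with inner faces at columns 222 and 352, and nothing else is disturbed. Continuing.

Request:
jog_arm(rows=[[[0,0,-32],[0,0,0]],[[2,0,-32],[0,0,0]],[[40,0,-32],[0,0,0]],[[53,0,-32],[0,0,0]],[[53,0,-10],[0,0,0]],[[53,0,0],[0,0,0]],[[48,0,0],[0,0,0]],[[43,0,0],[0,0,0]],[[38,0,0],[0,0,0]],[[33,0,0],[0,0,0]]])

```text
time: 8.7
tool_pos: [491.5, 67.4, 105.4]
tcp_rot: [179.9, 0.0, 150.7]
ft_force: [-3.3, 2.3, 3.0]
finger_gap: -0.1
grip_force: 2.2
```

Request:
jog_arm(rows=[[[-5,0,0],[0,0,0]],[[-10,0,0],[0,0,0]],[[-15,0,0],[0,0,0]],[[-20,0,0],[0,0,0]],[[-25,0,0],[0,0,0]],[[-30,0,0],[0,0,0]],[[-33,0,0],[0,0,0]],[[-33,0,0],[0,0,0]]])

```text
time: 9.5
tool_pos: [518.7, 50.9, 103.5]
tcp_rot: [-179.9, -0.1, 150.7]
ft_force: [-2.4, 0.8, 0.3]
finger_gap: -0.1
grip_force: 1.4
```

```bash
python3 ph.py
```

```text
n 164 phase mod 60 (deg): -27.2 conc 0.79
left pad face y 29.487514453298175 58
9.55 [518.8  50.9 103.7] [-3.5  1.1 -0.7]
```

Request:
jog_arm(rows=[[[0,0,-32],[0,0,0]],[[2,0,-32],[0,0,0]],[[40,0,-32],[0,0,0]],[[53,0,-32],[0,0,0]],[[53,0,-10],[0,0,0]],[[53,0,0],[0,0,0]],[[48,0,0],[0,0,0]],[[43,0,0],[0,0,0]],[[38,0,0],[0,0,0]],[[33,0,0],[0,0,0]]])

```text
time: 10.55
tool_pos: [491.3, 67.6, 105.4]
tcp_rot: [179.9, -0.0, 150.7]
ft_force: [-4.1, 4.2, 3.9]
finger_gap: 0.3
grip_force: 2.9
```

Request:
jog_arm(rows=[[[-2,0,0],[0,0,0]],[[-4,0,0],[0,0,0]],[[-6,0,0],[0,0,0]],[[-6,0,0],[0,0,0]]])

```text
time: 10.95
tool_pos: [496.5, 64.4, 105.1]
tcp_rot: [180.0, 0.0, 150.7]
ft_force: [-1.7, 2.3, 2.3]
finger_gap: 0.1
grip_force: 1.5
```

Now dx is about -15 and the force is low, so I'll creep on.

Request:
jog_arm(rows=[[[-1,0,0],[0,0,0]],[[-2,0,0],[0,0,0]],[[-3,0,0],[0,0,0]],[[-3,0,0],[0,0,0]]])

```text
time: 11.35
tool_pos: [498.4, 63.0, 104.4]
tcp_rot: [180.0, 0.0, 150.7]
ft_force: [-2.2, 2.2, 2.1]
finger_gap: -0.1
grip_force: 1.9
```

Request:
jog_arm(rows=[[[-1,0,0],[0,0,0]],[[-2,0,0],[0,0,0]],[[-2,0,0],[0,0,0]]])

```text
time: 11.65
tool_pos: [500.2, 62.0, 104.4]
tcp_rot: [180.0, 0.0, 150.7]
ft_force: [-3.2, 2.4, 2.5]
finger_gap: 0.3
grip_force: 2.0
```

Request:
jog_arm(rows=[[[-1,0,0],[0,0,0]],[[-2,0,0],[0,0,0]],[[-2,0,0],[0,0,0]]])

```text
time: 11.95
tool_pos: [501.9, 61.0, 104.3]
tcp_rot: [180.0, 0.0, 150.7]
ft_force: [-2.8, 2.6, 2.1]
finger_gap: 0.3
grip_force: 1.9
```

```bash
python3 ph.py
```

```text
n 145 phase mod 60 (deg): 6.3 conc 0.74
left pad face y 29.72920625511287 58
12.0 [501.9  61.  104.3] [-3.5  2.6  1.8]
```

Request:
jog_arm(rows=[[[-1,0,0],[0,0,0]],[[-2,0,0],[0,0,0]],[[-2,0,0],[0,0,0]]])

```text
time: 12.3
tool_pos: [503.6, 60.0, 104.3]
tcp_rot: [180.0, 0.0, 150.7]
ft_force: [-3.1, 3.4, 2.7]
finger_gap: 0.2
grip_force: 2.0
```

Request:
jog_arm(rows=[[[-1,0,0],[0,0,0]],[[-2,0,0],[0,0,0]],[[-2,0,0],[0,0,0]]])

```text
time: 12.6
tool_pos: [504.6, 59.5, 104.2]
tcp_rot: [-180.0, -0.1, 150.7]
ft_force: [-7.1, 5.8, 4.9]
finger_gap: 0.0
grip_force: 4.4
```

Request:
jog_arm(rows=[[[-1,0,0],[0,0,0]],[[-2,0,0],[0,0,0]],[[-2,0,0],[0,0,0]]])

```text
time: 12.9
tool_pos: [504.9, 59.4, 104.0]
tcp_rot: [-180.0, -0.3, 150.8]
ft_force: [-15.3, 9.9, 11.0]
finger_gap: -0.2
grip_force: 9.1
```

```bash
python3 ph.py
```

```text
n 152 phase mod 60 (deg): 10.0 conc 0.78
left pad face y 28.965178311421614 58
12.95 [504.9  59.4 104. ] [-15.1   9.5  12. ]
```

The tool has stopped moving while the force rises, so this is the stop. One more firm nudge, then I'll back off and lift clear.

Request:
jog_arm(rows=[[[-1,0,0],[0,0,0]],[[-2,0,0],[0,0,0]],[[-2,0,0],[0,0,0]]])

```text
time: 13.25
tool_pos: [505.1, 59.3, 104.0]
tcp_rot: [-179.9, -0.5, 150.8]
ft_force: [-23.6, 12.2, 19.2]
finger_gap: 0.3
grip_force: 14.0
```

Request:
jog_arm(rows=[[[3,0,0],[0,0,0]],[[8,0,0],[0,0,0]],[[10,0,-40],[0,0,0]],[[10,0,-80],[0,0,0]],[[50,0,-120],[0,0,0]],[[80,0,-160],[0,0,0]],[[80,0,-160],[0,0,0]]])

```text
time: 13.95
tool_pos: [440.0, 97.1, 270.4]
tcp_rot: [179.7, 0.5, 150.8]
ft_force: [0.7, 0.2, 0.5]
finger_gap: -0.2
grip_force: 0.0
```

```bash
python3 ph.py
python3 - <<'E'
import cv2
from h import *
q=r.snapshot('wrist')[0];s=r.snapshot('scene')[0]
b=cv2.resize(s[215:320,140:280],(560,420),interpolation=cv2.INTER_CUBIC)
cv2.imwrite('pics/f.png',cv2.resize(np.hstack([q,b]),(800,300),interpolation=cv2.INTER_AREA))
E
```

```text
n 132 phase mod 60 (deg): 10.9 conc 0.8
left pad face y 29.810186953113664 56
14.0 [440.2  96.8 268.9] [0.3 0.7 0.3]
```

View pics/f.png

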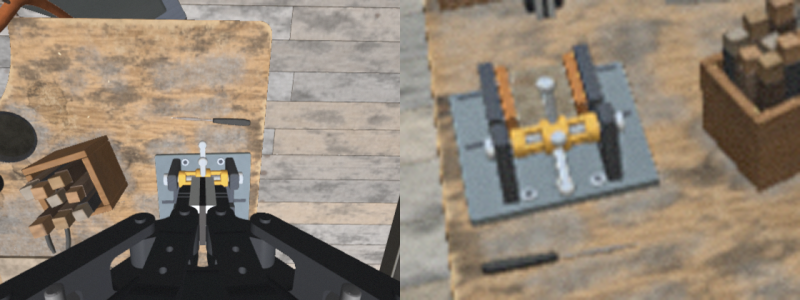

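The picture shows both jaws drawn in and the block between the pads. The turn comes to about 250° from a start of about 30°, which matches the thread stop. The scriber and the box are undisturbed.

```bash
python3 -c "
from bench import r
print(r.hand_in())"
```

```text
the job is handed in; nothing more can be done
None
```

The turnbuckle is turned to its thread stop with both jaws in and the block between the pads; the clamp is released, no bystander was seen to move, and the job was handed in at about 14 s. The 3.5 mm pad compression and the block's squareness were judged from the stop and the pictures, not measured.

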